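# Sort look-alike brass bushes by length into their rows

## Robot

A 6-joint arm with a two-finger parallel gripper is mounted at the origin on the work surface. World frame = base frame: x ahead of the robot, y to its left, z up, the work surface at z = 0. Lengths are in m, angles in degrees, forces in N, time in s.
With the tool pointing down it reaches from about 0.375 to 0.9 m from the base axis. Payload 3.1 kg.
Tool frame: the origin (TCP) lies on the centre line of the jaws, within the pads' length; the fingertips stand 8 mm ahead of it and the grasp point (between the pads) lies 11 mm behind it (bot.tip_extent is the distance from the TCP to the fingertips, in m); z points along the fingers, y is the line along which they close (so a half turn about z gives the same grasp; the last joint's range is limited). The gripper opens to 87 mm and grips with 3 to 60 N. Pads are 19 mm wide; open, the fingers measure 117 mm over their backs; the gripper's body (75 mm by 190 mm) begins 51 mm behind the grasp point.
Start: joints at [-80.243, 30.224, 82.088, -0, 67.689, -10.227], TCP at [0.214, -0.587, 0.231] pointing down, gripper open.
Joint ranges: [-176.69, 176.69], [-43.24, 126.21], [12.49, 139.97], [-82, 262], [0, 151.66], [-163.58, 163.58]. Speed limits (degrees/s): [159.86, 159.86, 180, 180, 180, 180].

## Interface

Orientations are given as a 3x3 rotation matrix whose columns are the frame's x, y, z axes.
In Python, from rig import bot, vision, workorder gives the robot as it stands.
- The arm moves only by the shell command python3 -m handwheel 'ROWS'. ROWS is JSON, a list of rows, each an object with "delta_rot": the turn, a rotation vector about the tool's x, y, z in rad, a list of three; "xyz": the shift along the tool's x, y, z in mm, a list of three; "hand": the closure, from -1 (fully open) to 1 (shut). A call has exactly 5 rows; each row is the pose to reach, as a shift and turn from the pose commanded when the call began, along the tool's axes at that moment; what a row does not reach only later rows make up. A row lasts 1/8 s, in which the tool goes at most 62.5 mm and 10.7 degrees, less where a joint would pass 70% of its speed; a pose out of reach is approached as far as the arm can. A call with a gripper value outside its range is refused whole. The fingers move at their own pace and stop on an object; the grip force is fixed at half the most. Time passes only in rows, so rows that repeat a pose let the fingers close, or fill a call up. It gives the time, the measured TCP pose, the force, the opening and the grip force at its end, in the units of the state.
- bot.read_state(): the state, without advancing time (a new reading comes with each control period).
- vision.capture(name): name is "side" or "top"; returns the picture (384x512x3 uint8, red, green, blue); there is no depth.
- vision.camera_model(name): a dict with "camera_matrix" (3x3 intrinsics, pixels), "camera_from_world" (4x4, takes a point from world to camera coordinates). Camera axes: x right, y up, looking along -z (the intrinsics and any distortion apply to the point x, -y, -z); pixel columns grow to the right and rows downward; lengths in m; the calibration is good to about 2 mm. A picture is of the moment at which its call begins. camera_model takes no time and is no camera call.
- workorder.hand_in(): hands the job in; it is judged then, once.
The state is a dict: "time_s": time; "joint_positions": joint angles; "qvel": joint speeds; "tau": joint torques, N m; "position": TCP position; "tcp_rot": TCP orientation; "force": force on the tool from outside, world axes, zero at the start; "moment": the same for the moment, N m; "opening": opening from 0.0 (shut) to 1.0 (fully open); "grasp_force": force on a finger pad.
Only numpy, scipy, OpenCV 4.12 (cv2) and the standard library are available. Lean on these libraries where they do the work, as an engineer would, in place of code of your own. Each camera call takes 0.05 s, during which the arm holds its last target. There are 200 camera calls.

## Task

Three freshly turned brass bushes stand on the bench; find out which are short and which are tall, and slide each one into the row whose steel master bush has the same height (green end block: short, red end block: tall), pushed up gently until the row is closed up against its master without gaps. Keep the bushes standing on the bench all the time: slide them, never lift them or knock them over, and leave the other things on the bench where they are.

Things in the scene. Friction and masses are not known exactly. Their poses are not given: they have to be found in the camera images.
- bush_1: One of three look-alike turned brass bushes, number 1, 36 mm in diameter, standing upright on the bench. It is either 44 mm or 52 mm tall, and which one is not known beforehand: feel or look. About 250 g (varies). Origin: centre of its underside, z up.
- bush_2: One of three look-alike turned brass bushes, number 2, 36 mm in diameter, standing upright on the bench. It is either 44 mm or 52 mm tall, and which one is not known beforehand: feel or look. About 250 g (varies). Origin: centre of its underside, z up.
- bush_3: One of three look-alike turned brass bushes, number 3, 36 mm in diameter, standing upright on the bench. It is either 44 mm or 52 mm tall, and which one is not known beforehand: feel or look. About 250 g (varies). Origin: centre of its underside, z up.
- row_short: Fixed short row, green end block and floor stripe. Origin: on the bench, middle of its open mouth; +x runs into the row, y across. Two rails, 8 mm high and thick, 42 mm apart, x = 0 to 122 mm; before the mouth they flare to 61 mm apart at x = -21 mm. At x = 90 mm stands a fixed steel master, diameter 36, 44 mm tall: a first bush against it is at x = 54, a second at x = 18 mm (room for two).
- row_long: Fixed tall row, red end block and floor stripe. Origin: on the bench, middle of its open mouth; +x runs into the row, y across. Two rails, 8 mm high and thick, 42 mm apart, x = 0 to 122 mm; before the mouth they flare to 61 mm apart at x = -21 mm. At x = 90 mm stands a fixed steel master, diameter 36, 52 mm tall: a first bush against it is at x = 54, a second at x = 18 mm (room for two).
- pin_cup: Bystander: black cup, 44 mm in diameter, 36 mm tall, between the rows. Origin: centre of its underside.
- driver: Bystander: screwdriver lying on the left of the bench, about 200 mm long. Origin: under its middle, x towards the tip.
- spanner: Bystander: steel wrench lying on the right, about 180 mm long. Origin: under its middle, x along it.
- oil: Bystander: blue oil bottle with a red cap, 44 mm in diameter, 100 mm tall, at the left. Origin: centre of its underside.
- grease: Bystander: low metal can, 60 mm in diameter, 45 mm tall, at the right. Origin: centre of its underside.
- block: Bystander: steel block 60 x 35 x 30 mm, near on the left. Origin: centre of its underside, x along its length.
Things that resemble listed ones, but are neither listed nor needed, are in the scene too. What is shaped like the bush_1 but purple is not meant.

How it is judged:
By the outcome, as a careful person would: the job done as asked, in the order asked, and still so for the second after the job is handed in, with the robot touching nothing.
It also fails if it takes over 72 s, if anything falls off the work surface, if the arm or the gripper's body presses on something with over 40 N, if the wrist force passes 120 N, or if a joint passes its speed limit or range.

## Working session

There is one attempt and no reset: what is moved stays moved. The work goes in short steps, Python scripts to look and compute and a shell command to move; the robot and the scene stay as the last step left them, time stands still between calls to the robot, and variables do not carry over. Pictures are saved under pics/ and viewed, at most 10 in all, crops included, and the job is handed in when it is done.

```bash
mkdir -p pics; ls; python3 - <<'E'
from rig import bot,vision
import cv2
for n in("top","side"):
    im=vision.capture(n);cv2.imwrite(f"pics/{n}0.png",cv2.resize(im[:,:,::-1],(800,600),interpolation=cv2.INTER_CUBIC))
    cv2.imwrite(f"pics/raw_{n}.png",im[:,:,::-1])
    m=vision.camera_model(n);print(m)
s=bot.read_state();print(s['position'],s['tcp_rot'],s['opening'],s['time_s'])
E
```

```text
pics
{'camera_matrix': array([[398.30038194,   0.        , 251.95327897],
       [  0.        , 398.30038194, 188.94166841],
       [  0.        ,   0.        ,   1.        ]]), 'camera_from_world': array([[ 2.14044826e-02, -9.99770825e-01, -3.80760431e-04,
         2.74685174e-02],
       [ 9.95651583e-01,  2.12817524e-02,  9.06918515e-02,
        -5.27604930e-01],
       [-9.06629640e-02, -2.32031689e-03,  9.95878930e-01,
        -1.33925600e+00],
       [ 0.00000000e+00,  0.00000000e+00,  0.00000000e+00,
         1.00000000e+00]])}
{'camera_matrix': array([[378.30476697,   0.        , 257.67282922],
       [  0.        , 378.30476697, 187.92867921],
       [  0.        ,   0.        ,   1.        ]]), 'camera_from_world': array([[-0.95272951, -0.30374924,  0.00654837,  0.49338432],
       [ 0.22350395, -0.68610963,  0.69231464, -0.13253303],
       [-0.20579714,  0.66105217,  0.72156605, -1.02791866],
       [ 0.        ,  0.        ,  0.        ,  1.        ]])}
[ 0.21350151 -0.58670617  0.22965015] [[ 9.39797760e-01  3.41730975e-01 -3.34306517e-04]
 [ 3.41730946e-01 -9.39795743e-01  1.98032468e-03]
 [ 3.62558442e-04 -1.97534758e-03 -9.99997983e-01]] 0.9982043919308733 0.1
```

View pics/top0.png

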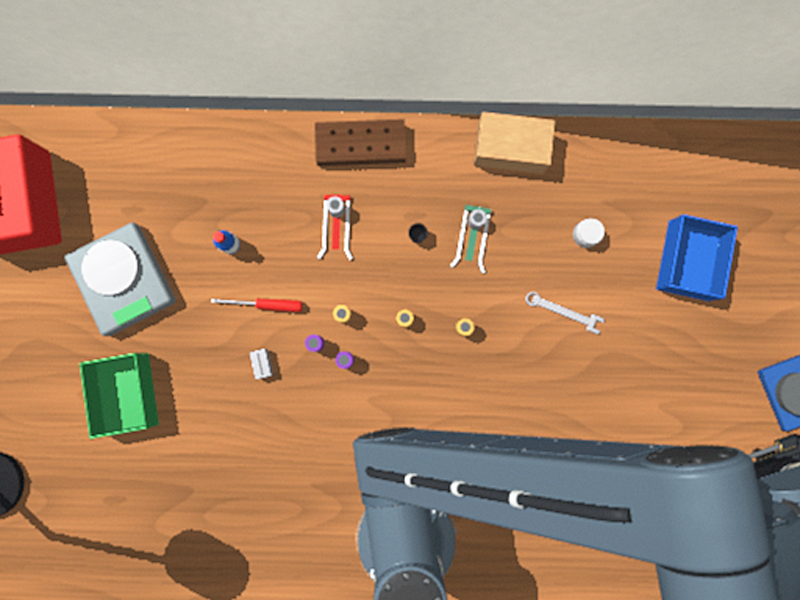

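View pics/side0.png

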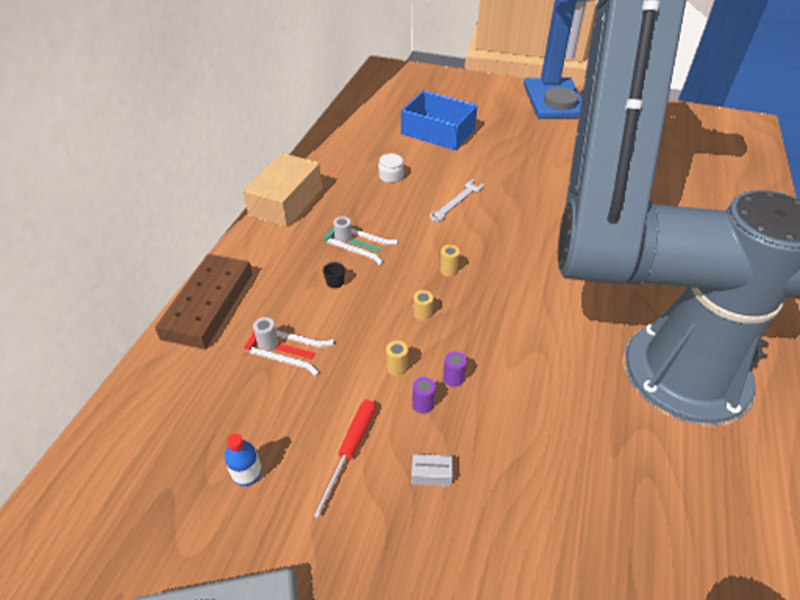

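```bash
python3 - <<'E'
import cv2
t=cv2.imread("pics/raw_top.png");s=cv2.imread("pics/raw_side.png")
f=lambda im,x0,x1,y0,y1,k:cv2.resize(im[y0:y1,x0:x1],None,fx=k,fy=k,interpolation=cv2.INTER_CUBIC)
cv2.imwrite("pics/top1.png",f(t,195,330,118,236,5))
cv2.imwrite("pics/side1.png",f(s,150,310,134,270,4))
E
```

```text
(no output)
```

View pics/top1.png

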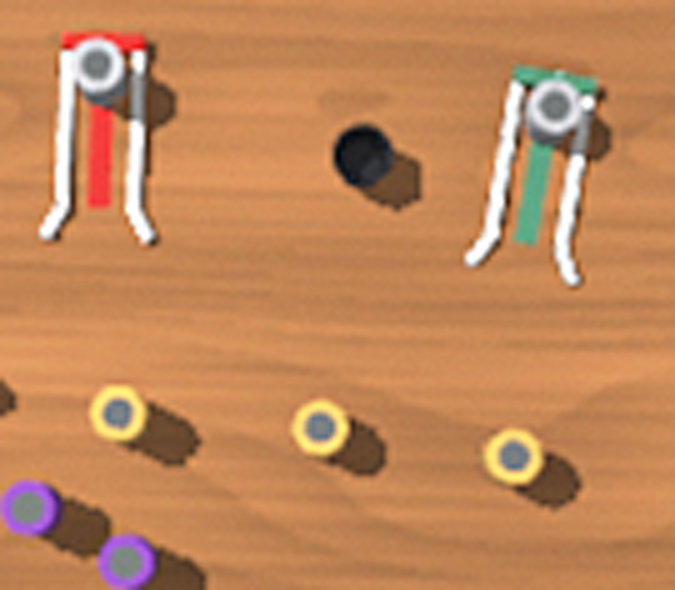

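View pics/side1.png

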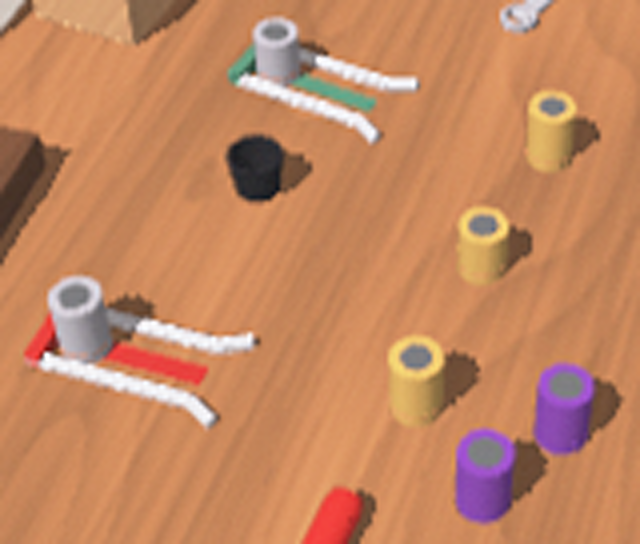

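```bash
cat >h.py <<'E'
import numpy as np,cv2
from rig import vision
from scipy.optimize import minimize
def proj(n,P):
    m=vision.camera_model(n);T=m["camera_from_world"];K=m["camera_matrix"]
    c=np.atleast_2d(P)@T[:3,:3].T+T[:3,3]
    q=(c*[1,-1,-1])@K.T
    return q[:,:2]/q[:,2:]
def ray(n,u,v,z):
    m=vision.camera_model(n);T=m["camera_from_world"];K=m["camera_matrix"]
    d=T[:3,:3].T@(np.linalg.inv(K)@[u,v,1]*[1,-1,-1]);o=-T[:3,:3].T@T[:3,3]
    return (o+d*(z-o[2])/d[2])[:2]
E
python3 - <<'E'
from h import *
t=lambda u,v,z:ray("top",195+(u+.5)/5-.5,118+(v+.5)/5-.5,z)
s=lambda u,v,z:ray("side",150+(u+.5)/4-.5,134+(v+.5)/4-.5,z)
for n,a,b in(("L",(118,413),(416,356)),("M",(320,428),(484,225)),("R",(514,457),(552,106)),("red",(97,65),(76,296)),("grn",(554,105),(276,33))):
    print(n,[(h,t(*a,h).round(4),s(*b,h).round(4)) for h in(.044,.052)])
    for h in (.044,.052):  # predicted vertical extent in side image
        p=t(*a,h);P=[[*(p+.018*np.array([np.cos(k),np.sin(k)])),z] for k in np.linspace(0,6.28,60) for z in(0,h)]
        q=proj("side",P);print(h,((q.max(0)-q.min(0))*4).round(1),((q-[150,134])*4).min(0).round(),((q-[150,134])*4).max(0).round())
for n,l in(("red",((99,207,0),(98,237,.008),(46,235,.008),(150,240,.008),(66,55,.008),(139,55,.008))),("grn",((526,242,0),(522,270,.008),(472,260,.008),(573,281,.008)))):
    print(n,[t(*x).round(4).tolist() for x in l])
print("red side tips",s(252,342,.008),s(210,420,.008),s(206,374,0),"grn",s(415,84,.008),s(376,137,.008),s(374,103,0))
E
```

```text
L [(0.044, array([0.4846, 0.1514]), array([0.4839, 0.1427])), (0.052, array([0.4841, 0.1507]), array([0.4819, 0.1488]))]
0.044 [54.7 83.3] [382. 343.] [437. 426.]
0.052 [55.  90.9] [383. 335.] [438. 425.]
M [(0.044, array([0.4774, 0.0153]), array([0.4747, 0.014 ])), (0.052, array([0.477 , 0.0155]), array([0.4728, 0.0214]))]
0.044 [51.3 77.4] [452. 206.] [503. 283.]
0.052 [51.8 85.2] [453. 198.] [504. 284.]
R [(0.044, array([ 0.4607, -0.1153]), array([ 0.4604, -0.1245])), (0.052, array([ 0.4604, -0.1144]), array([ 0.4586, -0.1157]))]
0.044 [49.5 72.7] [521.  96.] [570. 169.]
0.052 [50.3 80.4] [521.  90.] [571. 170.]
red [(0.044, array([0.7225, 0.1727]), array([0.7215, 0.1649])), (0.052, array([0.7206, 0.1719]), array([0.7171, 0.1707]))]
0.044 [63.2 80.9] [ 41. 283.] [104. 363.]
0.052 [65.2 88.6] [ 42. 275.] [107. 363.]
grn [(0.044, array([ 0.7014, -0.1399]), array([ 0.6965, -0.1405])), (0.052, array([ 0.6996, -0.1388]), array([ 0.6923, -0.1316]))]
0.044 [47.5 69.3] [246.  17.] [294.  86.]
0.052 [48.3 77. ] [247.  10.] [295.  87.]
red [[0.6317, 0.1727], [0.6092, 0.172], [0.6099, 0.2083], [0.6079, 0.1357], [0.7378, 0.1983], [0.7388, 0.1471]]
grn [[0.6133, -0.127], [0.5924, -0.1234], [0.5986, -0.0886], [0.5854, -0.159]]
red side tips [0.60547384 0.13893226] [0.606563   0.20947543] [0.62790753 0.16922651] grn [ 0.58221291 -0.15511549] [ 0.59180659 -0.08503385] [ 0.60966889 -0.13096982]
```

```bash
cat >g.py <<'E'
import sys,numpy as np
from rig import bot
# usage: g.py x y z yaw(deg): tool-frame shift (mm) and turn (rad) to the target
x,y,z,w=map(float,sys.argv[1:5]);s=bot.read_state();R=np.array(s['tcp_rot']);p=np.array(s['position'])
d=np.array([x,y,z])-p
yaw=np.degrees(np.arctan2(R[1,0],R[0,0]))
print('t',s['time_s'],'pos',p.round(4),'yaw',yaw.round(2),'F',np.round(s['force'],1),'open',round(s['opening'],3),'gf',s['grasp_force'])
c,q=np.cos(np.radians(w)),np.sin(np.radians(w))
Rt=np.array([[c,q,0],[q,-c,0],[0,0,-1]])
from scipy.spatial.transform import Rotation as Q
print('xyz mm',(R.T@d*1000).round(1),'rot',Q.from_matrix(R.T@Rt).as_rotvec().round(4))
E
python3 g.py .476 .015 .15 -8.4
```

```text
t 0.1 pos [ 0.2135 -0.5867  0.2297] yaw 19.98 F [ 0.4  0.2 -0.3] open 0.998 gf 0.0
xyz mm [ 452.3 -475.6   80.8] rot [-2.000e-03  1.000e-04  4.954e-01]
```

```bash
python3 -m handwheel '[{"xyz":[40,-42,8],"delta_rot":[0,0,0.1],"hand":-0.4},{"xyz":[80,-84,16],"delta_rot":[0,0,0.2],"hand":-0.4},{"xyz":[120,-126,24],"delta_rot":[0,0,0.3],"hand":-0.4},{"xyz":[160,-168,32],"delta_rot":[0,0,0.4],"hand":-0.4},{"xyz":[200,-210,40],"delta_rot":[0,0,0.495],"hand":-0.4}]'; python3 g.py .476 .015 .13 -8.4
```

```text
time_s: 0.72
position: [0.3302, -0.3198, 0.1902]
tcp_rot: [[0.989, -0.149, 0.0], [-0.149, -0.989, 0.0], [0.0, -0.0, -1.0]]
force: [1.2, -0.2, -1.1]
opening: 0.706
grasp_force: 0.0
t 0.725 pos [ 0.3302 -0.3198  0.1902] yaw -8.6 F [ 1.2 -0.2 -1.1] open 0.706 gf 0.0
xyz mm [  94.1 -352.8   60.3] rot [-0.0002 -0.0001 -0.0034]
```

```bash
python3 -m handwheel '[{"xyz":[15,-58,5],"delta_rot":[0,0,0],"hand":-0.4},{"xyz":[30,-116,10],"delta_rot":[0,0,0],"hand":-0.4},{"xyz":[45,-174,15],"delta_rot":[0,0,0],"hand":-0.4},{"xyz":[60,-232,22],"delta_rot":[0,0,0],"hand":-0.4},{"xyz":[75,-285,30],"delta_rot":[0,0,0],"hand":-0.4}]'; python3 g.py .476 .015 .1 -8.4
```

```text
time_s: 1.35
position: [0.446, -0.0486, 0.1603]
tcp_rot: [[0.989, -0.145, 0.0], [-0.145, -0.989, -0.0], [0.0, 0.0, -1.0]]
force: [0.9, -0.0, 0.2]
opening: 0.703
grasp_force: 0.0
t 1.35 pos [ 0.446  -0.0486  0.1603] yaw -8.36 F [ 0.9 -0.   0.2] open 0.703 gf 0.0
xyz mm [ 20.4 -67.3  60.3] rot [ 0.0001 -0.0003  0.0007]
```

```bash
python3 -m handwheel '[{"xyz":[10,-34,15],"delta_rot":[0,0,0],"hand":-0.4},{"xyz":[20,-67,35],"delta_rot":[0,0,0],"hand":-0.4},{"xyz":[20.4,-67.3,60],"delta_rot":[0,0,0],"hand":-0.4},{"xyz":[20.4,-67.3,60],"delta_rot":[0,0,0],"hand":-0.4},{"xyz":[20.4,-67.3,60],"delta_rot":[0,0,0],"hand":-0.4}]'; python3 g.py .476 .015 .022 -8.4
python3 - <<'E'
from rig import vision
import cv2
im=vision.capture("side")[:,:,::-1][120:290,170:370]
cv2.imwrite("pics/side2.png",cv2.resize(im,None,fx=3,fy=3,interpolation=cv2.INTER_CUBIC))
E
```

```text
time_s: 1.98
position: [0.4756, 0.0127, 0.1009]
tcp_rot: [[0.989, -0.146, 0.0], [-0.146, -0.989, -0.0], [0.0, 0.0, -1.0]]
force: [0.0, 0.8, 0.2]
opening: 0.702
grasp_force: 0.0
t 1.975 pos [0.4756 0.0127 0.1009] yaw -8.4 F [0.  0.8 0.2] open 0.702 gf 0.0
xyz mm [ 0.  -2.3 78.9] rot [ 0.     -0.0001 -0.0001]
```

View pics/side2.png

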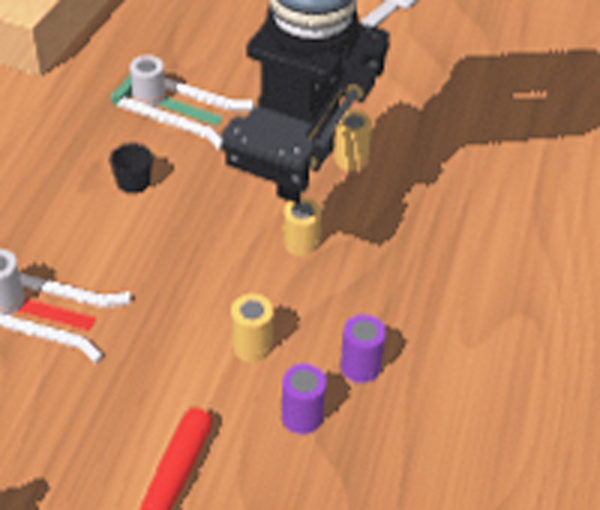

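```bash
python3 -m handwheel '[{"xyz":[0,0,30],"delta_rot":[0,0,0],"hand":-0.4},{"xyz":[0,0,60],"delta_rot":[0,0,0],"hand":-0.4},{"xyz":[0,0,78],"delta_rot":[0,0,0],"hand":-0.4},{"xyz":[0,0,78],"delta_rot":[0,0,0],"hand":-0.4},{"xyz":[0,0,78],"delta_rot":[0,0,0],"hand":-0.4}]'; python3 g.py .476 .015 .022 -8.4
```

```text
time_s: 2.65
position: [0.4763, 0.0126, 0.0236]
tcp_rot: [[0.989, -0.146, 0.002], [-0.146, -0.989, -0.0], [0.002, 0.0, -1.0]]
force: [0.5, -1.0, 0.1]
opening: 0.702
grasp_force: 0.0
t 2.65 pos [0.4763 0.0126 0.0236] yaw -8.41 F [ 0.5 -1.   0.1] open 0.702 gf 0.0
xyz mm [-0.6 -2.4  1.5] rot [ 0.0001 -0.0019 -0.0002]
```

```bash
python3 -m handwheel '[{"xyz":[0,-2,0],"delta_rot":[0,0,0],"hand":-0.2},{"xyz":[0,-2,0],"delta_rot":[0,0,0],"hand":0.1},{"xyz":[0,-2,0],"delta_rot":[0,0,0],"hand":0.3},{"xyz":[0,-2,0],"delta_rot":[0,0,0],"hand":0.3},{"xyz":[0,-2,0],"delta_rot":[0,0,0],"hand":0.3}]'; python3 g.py .585 -.1228 .0225 -8.4
```

```text
time_s: 3.28
position: [0.476, 0.0147, 0.0229]
tcp_rot: [[0.989, -0.145, 0.001], [-0.145, -0.989, -0.0], [0.001, 0.0, -1.0]]
force: [-0.9, -2.1, 5.2]
opening: 0.407
grasp_force: 30.0
t 3.275 pos [0.476  0.0147 0.0229] yaw -8.36 F [-0.9 -2.1  5.2] open 0.407 gf 29.999542571604252
xyz mm [127.8 120.2   0.5] rot [ 0.0003 -0.0006  0.0007]
```

```bash
python3 -m handwheel '[{"xyz":[15,24,0],"delta_rot":[0,0,0],"hand":0.3},{"xyz":[30,50,0],"delta_rot":[0,0,0],"hand":0.3},{"xyz":[45,80,0],"delta_rot":[0,0,0],"hand":0.3},{"xyz":[60,105,0],"delta_rot":[0,0,0],"hand":0.3},{"xyz":[80,120,0],"delta_rot":[0,0,0],"hand":0.3}]'; python3 g.py .585 -.1228 .0225 -8.4
python3 - <<'E'
from rig import vision
import cv2
im=vision.capture("side")[:,:,::-1][110:270,170:370]
cv2.imwrite("pics/side3.png",cv2.resize(im,None,fx=3,fy=3,interpolation=cv2.INTER_CUBIC))
E
```

```text
time_s: 3.9
position: [0.527, -0.109, 0.0231]
tcp_rot: [[0.989, -0.148, -0.024], [-0.148, -0.989, 0.014], [-0.025, -0.01, -1.0]]
force: [-15.3, 16.4, 29.8]
opening: 0.409
grasp_force: 30.0
t 3.9 pos [ 0.527  -0.109   0.0231] yaw -8.51 F [-15.3  16.4  29.8] open 0.409 gf 30.00813835300505
xyz mm [59.4  5.  -1. ] rot [-0.0104  0.0254 -0.0021]
```

View pics/side3.png

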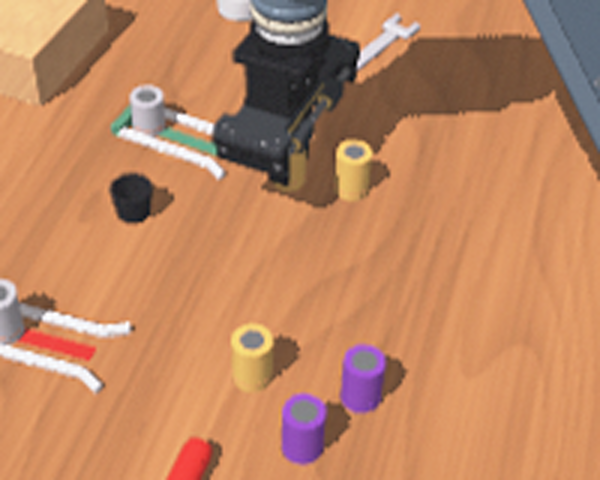

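```bash
python3 -m handwheel '[{"xyz":[0,0,-0.3],"delta_rot":[0,0,0],"hand":0.3},{"xyz":[3,0,-0.6],"delta_rot":[0,0,0],"hand":0.3},{"xyz":[6,0,-0.6],"delta_rot":[0,0,0],"hand":0.3},{"xyz":[9,0,-0.6],"delta_rot":[0,0,0],"hand":0.3},{"xyz":[12,0,-0.6],"delta_rot":[0,0,0],"hand":0.3}]'; python3 g.py .585 -.1228 .0225 -8.4
```

```text
time_s: 4.58
position: [0.5417, -0.1143, 0.0231]
tcp_rot: [[0.989, -0.145, -0.017], [-0.145, -0.989, 0.006], [-0.017, -0.004, -1.0]]
force: [-12.3, 1.7, 14.8]
opening: 0.4
grasp_force: 30.0
t 4.575 pos [ 0.5417 -0.1143  0.0231] yaw -8.32 F [-12.3   1.7  14.8] open 0.4 gf 29.999779569916427
xyz mm [44.1  2.2 -0.2] rot [-0.0036  0.0172  0.0013]
```

```bash
python3 -m handwheel '[{"xyz":[10,1,-0.4],"delta_rot":[0,0,0],"hand":0.3},{"xyz":[20,2,-0.4],"delta_rot":[0,0,0],"hand":0.3},{"xyz":[32,2,-0.4],"delta_rot":[0,0,0],"hand":0.3},{"xyz":[44,2,-0.4],"delta_rot":[0,0,0],"hand":0.3},{"xyz":[56,2,-0.4],"delta_rot":[0,0,0],"hand":0.3}]'; python3 g.py .6658 -.1347 .0225 -8.4
```

```text
time_s: 5.2
position: [0.6059, -0.1276, 0.0231]
tcp_rot: [[0.989, -0.146, 0.001], [-0.146, -0.989, -0.0], [0.001, 0.0, -1.0]]
force: [-0.4, 0.4, -2.8]
opening: 0.403
grasp_force: 30.0
t 5.2 pos [ 0.6059 -0.1276  0.0231] yaw -8.38 F [-0.4  0.4 -2.8] open 0.403 gf 29.99947825446725
xyz mm [60.3 -1.7  0.7] rot [ 0.0001 -0.001   0.0003]
```

```bash
python3 -m handwheel '[{"xyz":[8,-0.5,0.3],"delta_rot":[0,0,0],"hand":0.3},{"xyz":[18,-1,0.3],"delta_rot":[0,0,0],"hand":0.3},{"xyz":[28,-1,0.3],"delta_rot":[0,0,0],"hand":0.3},{"xyz":[38,-1,0.3],"delta_rot":[0,0,0],"hand":0.3},{"xyz":[48,-1,0.3],"delta_rot":[0,0,0],"hand":0.3}]'; python3 g.py .6658 -.1347 .0225 -8.4
```

```text
time_s: 5.82
position: [0.6529, -0.1334, 0.0232]
tcp_rot: [[0.989, -0.146, 0.0], [-0.146, -0.989, -0.0], [0.0, 0.0, -1.0]]
force: [0.3, -0.5, -2.8]
opening: 0.405
grasp_force: 30.0
t 5.825 pos [ 0.6529 -0.1334  0.0232] yaw -8.38 F [ 0.3 -0.5 -2.8] open 0.405 gf 29.999464326538146
xyz mm [13.  -0.6  0.7] rot [ 0.     -0.0002  0.0004]
```

```bash
python3 -m handwheel '[{"xyz":[0,0,0.3],"delta_rot":[0,0,0],"hand":0.3},{"xyz":[0,0,0.5],"delta_rot":[0,0,0],"hand":0.3},{"xyz":[3,0,0.5],"delta_rot":[0,0,0],"hand":0.3},{"xyz":[6,0,0.5],"delta_rot":[0,0,0],"hand":0.3},{"xyz":[9,0,0.5],"delta_rot":[0,0,0],"hand":0.3}]'; python3 g.py .6658 -.1347 .0225 -8.4
```

```text
time_s: 6.45
position: [0.6602, -0.1342, 0.023]
tcp_rot: [[0.989, -0.146, -0.002], [-0.146, -0.989, 0.001], [-0.002, -0.0, -1.0]]
force: [-5.4, 1.4, 3.4]
opening: 0.407
grasp_force: 30.0
t 6.45 pos [ 0.6602 -0.1342  0.023 ] yaw -8.38 F [-5.4  1.4  3.4] open 0.407 gf 29.999407664872706
xyz mm [ 5.6 -0.3  0.5] rot [-0.0005  0.0021  0.0004]
```

```bash
python3 -m handwheel '[{"xyz":[1.5,0,0],"delta_rot":[0,0,0],"hand":0.3},{"xyz":[3,0,0],"delta_rot":[0,0,0],"hand":0.3},{"xyz":[4.5,0,0],"delta_rot":[0,0,0],"hand":0.3},{"xyz":[6,0,0],"delta_rot":[0,0,0],"hand":0.3},{"xyz":[6,0,0],"delta_rot":[0,0,0],"hand":0.3}]'; python3 g.py .6658 -.1347 .0225 -8.4
```

```text
time_s: 7.08
position: [0.6635, -0.1347, 0.0229]
tcp_rot: [[0.989, -0.145, -0.008], [-0.145, -0.989, 0.002], [-0.008, -0.001, -1.0]]
force: [-10.4, 0.7, 9.0]
opening: 0.407
grasp_force: 30.0
t 7.075 pos [ 0.6635 -0.1347  0.0229] yaw -8.34 F [-10.4   0.7   9. ] open 0.407 gf 29.99943596776575
xyz mm [ 2.3 -0.4  0.4] rot [-0.0006  0.0082  0.001 ]
```

```bash
python3 -m handwheel '[{"xyz":[1,0,0],"delta_rot":[0,0,0],"hand":0.3},{"xyz":[2,0,0],"delta_rot":[0,0,0],"hand":0.3},{"xyz":[3,0,0],"delta_rot":[0,0,0],"hand":0.3},{"xyz":[3,0,0],"delta_rot":[0,0,0],"hand":0.3},{"xyz":[3,0,0],"delta_rot":[0,0,0],"hand":0.3}]'; python3 g.py .6658 -.1347 .0225 -8.4
```

```text
time_s: 7.7
position: [0.6636, -0.1347, 0.023]
tcp_rot: [[0.989, -0.145, -0.014], [-0.145, -0.989, 0.003], [-0.015, -0.001, -1.0]]
force: [-16.0, 1.6, 13.5]
opening: 0.406
grasp_force: 30.0
t 7.7 pos [ 0.6636 -0.1347  0.023 ] yaw -8.31 F [-16.    1.6  13.5] open 0.406 gf 29.99966258648783
xyz mm [ 2.2 -0.3  0.4] rot [-0.0008  0.0147  0.0015]
```

```bash
python3 -m handwheel '[{"xyz":[-3,0,0],"delta_rot":[0,0,0],"hand":0.3},{"xyz":[-3,0,0],"delta_rot":[0,0,0],"hand":0.3},{"xyz":[-3,0,0],"delta_rot":[0,0,0],"hand":0.1},{"xyz":[-3,0,0],"delta_rot":[0,0,0],"hand":-0.2},{"xyz":[-3,0,0],"delta_rot":[0,0,0],"hand":-0.4}]'; python3 g.py .6282 -.1290 .0235 -8.4
```

```text
time_s: 8.32
position: [0.6682, -0.1358, 0.0228]
tcp_rot: [[0.989, -0.146, 0.002], [-0.146, -0.989, -0.001], [0.003, 0.0, -1.0]]
force: [0.1, 0.1, 0.5]
opening: 0.597
grasp_force: 0.0
t 8.325 pos [ 0.6682 -0.1358  0.0228] yaw -8.38 F [0.1 0.1 0.5] open 0.597 gf 0.0
xyz mm [-40.6  -0.9  -0.8] rot [ 0.0004 -0.0025  0.0004]
```

```bash
python3 -m handwheel '[{"xyz":[-10,0,0],"delta_rot":[0,0,0],"hand":-0.4},{"xyz":[-25,0,0],"delta_rot":[0,0,0],"hand":-0.4},{"xyz":[-42,0,0],"delta_rot":[0,0,0],"hand":-0.4},{"xyz":[-42,0,0],"delta_rot":[0,0,0],"hand":0.3},{"xyz":[-42,0,0],"delta_rot":[0,0,0],"hand":1}]'; python3 -m handwheel '[{"xyz":[0,0,0],"delta_rot":[0,0,0],"hand":1},{"xyz":[2,0,0],"delta_rot":[0,0,0],"hand":1},{"xyz":[5,0,0],"delta_rot":[0,0,0],"hand":1},{"xyz":[8,0,0],"delta_rot":[0,0,0],"hand":1},{"xyz":[10,0,0],"delta_rot":[0,0,0],"hand":1}]'; python3 g.py .6363 -.1303 .0235 -8.4
```

```text
time_s: 8.95
position: [0.6262, -0.1296, 0.023]
tcp_rot: [[0.989, -0.146, 0.002], [-0.146, -0.989, -0.001], [0.002, 0.0, -1.0]]
force: [-0.2, 0.2, 0.3]
opening: 0.554
grasp_force: 0.0
time_s: 9.57
position: [0.6356, -0.1309, 0.0227]
tcp_rot: [[0.989, -0.146, 0.0], [-0.146, -0.989, -0.0], [0.0, 0.0, -1.0]]
force: [-0.1, -0.2, 0.0]
opening: 0.032
grasp_force: 0.0
t 9.575 pos [ 0.6356 -0.1309  0.0227] yaw -8.38 F [-0.1 -0.2  0. ] open 0.032 gf 0.0
xyz mm [ 0.6 -0.6 -0.8] rot [ 0.     -0.0003  0.0004]
```

```bash
python3 -m handwheel '[{"xyz":[0.5,-0.5,0],"delta_rot":[0,0,0],"hand":1},{"xyz":[1,-0.5,0],"delta_rot":[0,0,0],"hand":1},{"xyz":[1.5,-0.5,0],"delta_rot":[0,0,0],"hand":1},{"xyz":[2,-0.5,0],"delta_rot":[0,0,0],"hand":1},{"xyz":[2.5,-0.5,0],"delta_rot":[0,0,0],"hand":1}]';python3 -m handwheel '[{"xyz":[0.5,0,0],"delta_rot":[0,0,0],"hand":1},{"xyz":[1,0,0],"delta_rot":[0,0,0],"hand":1},{"xyz":[1.5,0,0],"delta_rot":[0,0,0],"hand":1},{"xyz":[2,0,0],"delta_rot":[0,0,0],"hand":1},{"xyz":[2.5,0,0],"delta_rot":[0,0,0],"hand":1}]'
```

```text
time_s: 10.2
position: [0.6363, -0.1304, 0.0226]
tcp_rot: [[0.989, -0.145, -0.003], [-0.145, -0.989, 0.001], [-0.004, -0.0, -1.0]]
force: [-5.7, -0.6, 2.7]
opening: 0.004
grasp_force: 2.7
time_s: 10.82
position: [0.6364, -0.1303, 0.0226]
tcp_rot: [[0.989, -0.145, -0.009], [-0.145, -0.989, 0.002], [-0.009, -0.001, -1.0]]
force: [-10.2, -0.5, 8.0]
opening: 0.004
grasp_force: 4.9
```

```bash
python3 -m handwheel '[{"xyz":[-8,0,0],"delta_rot":[0,0,0],"hand":1},{"xyz":[-25,0,-20],"delta_rot":[0,0,0],"hand":0.4},{"xyz":[-45,0,-60],"delta_rot":[0,0,0],"hand":-0.2},{"xyz":[-60,-30,-85],"delta_rot":[0,0,0],"hand":-0.4},{"xyz":[-80,-80,-90],"delta_rot":[0,0,-0.1],"hand":-0.4}]'; python3 g.py .484 .1505 .09 0
python3 - <<'E'
from rig import vision
import cv2
im=vision.capture("top")[:,:,::-1][100:240,190:340]
cv2.imwrite("pics/top4.png",cv2.resize(im,None,fx=4,fy=4,interpolation=cv2.INTER_CUBIC))
E
```

```text
time_s: 11.45
position: [0.576, -0.0413, 0.1153]
tcp_rot: [[0.999, -0.047, 0.01], [-0.047, -0.999, -0.002], [0.01, 0.001, -1.0]]
force: [0.2, 0.3, -0.5]
opening: 0.375
grasp_force: 0.0
t 11.45 pos [ 0.576  -0.0413  0.1153] yaw -2.7 F [ 0.2  0.3 -0.5] open 0.375 gf 0.0
xyz mm [-101.2 -187.3   24. ] rot [ 0.0017 -0.0096 -0.047 ]
```

View pics/top4.png

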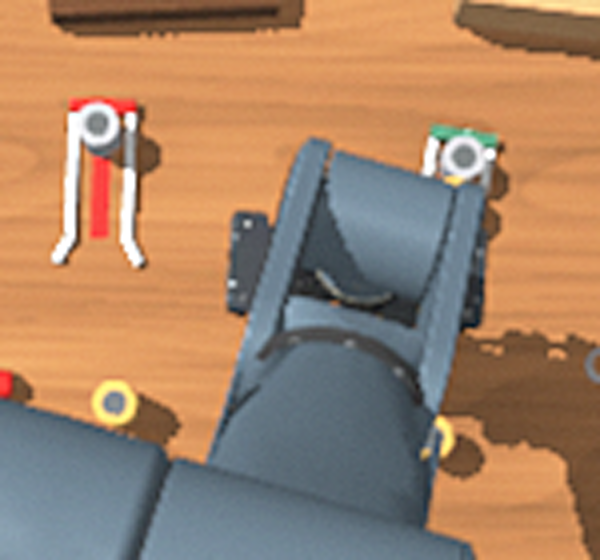

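Green row's bush sits against its master (brass edge at ~(455,180)); the left bush is still at ~(113,402). On to it.

```bash
python3 -m handwheel '[{"xyz":[-22,-40,0],"delta_rot":[0,0,-0.02],"hand":-0.4},{"xyz":[-45,-85,0],"delta_rot":[0,0,-0.047],"hand":-0.4},{"xyz":[-70,-135,0],"delta_rot":[0,0,-0.047],"hand":-0.4},{"xyz":[-101,-187,0],"delta_rot":[0,0,-0.047],"hand":-0.4},{"xyz":[-101,-187,10],"delta_rot":[0,0,-0.047],"hand":-0.4}]'; python3 g.py .484 .1505 .0235 0
```

```text
time_s: 12.12
position: [0.4788, 0.1547, 0.1031]
tcp_rot: [[1.0, 0.007, 0.001], [0.007, -1.0, 0.001], [0.001, -0.001, -1.0]]
force: [0.0, -0.8, -0.1]
opening: 0.697
grasp_force: 0.0
t 12.125 pos [0.4788 0.1547 0.1031] yaw 0.38 F [ 0.  -0.8 -0.1] open 0.697 gf 0.0
xyz mm [ 5.   4.4 79.6] rot [-0.001  -0.0013  0.0066]
```

```bash
python3 -m handwheel '[{"xyz":[5,4,10],"delta_rot":[0,0,0.006],"hand":-0.4},{"xyz":[5,4,40],"delta_rot":[0,0,0.006],"hand":-0.4},{"xyz":[5,4,70],"delta_rot":[0,0,0.006],"hand":-0.4},{"xyz":[5,4,79],"delta_rot":[0,0,0.006],"hand":-0.4},{"xyz":[5,4,79],"delta_rot":[0,0,0.006],"hand":-0.4}]'; python3 -m handwheel '[{"xyz":[0,0,0],"delta_rot":[0,0,0],"hand":-0.2},{"xyz":[0,0,0],"delta_rot":[0,0,0],"hand":0.1},{"xyz":[0,0,0],"delta_rot":[0,0,0],"hand":0.3},{"xyz":[0,0,0],"delta_rot":[0,0,0],"hand":0.3},{"xyz":[0,0,0],"delta_rot":[0,0,0],"hand":0.3}]';python3 g.py .5945 .172 .0235 0
```

```text
time_s: 12.75
position: [0.4863, 0.1462, 0.0231]
tcp_rot: [[1.0, -0.007, -0.0], [-0.007, -1.0, -0.0], [-0.0, 0.0, -1.0]]
force: [0.3, -0.9, 0.7]
opening: 0.7
grasp_force: 0.0
time_s: 13.38
position: [0.486, 0.1476, 0.0244]
tcp_rot: [[1.0, -0.005, 0.001], [-0.005, -1.0, 0.0], [0.001, -0.0, -1.0]]
force: [-1.0, 2.3, 6.1]
opening: 0.406
grasp_force: 30.0
t 13.375 pos [0.486  0.1476 0.0244] yaw -0.3 F [-1.   2.3  6.1] open 0.406 gf 29.998889956623316
xyz mm [108.4 -25.    1.1] rot [-0.0004 -0.0014 -0.0052]
```

```bash
python3 -m handwheel '[{"xyz":[10,-8,-0.2],"delta_rot":[0,0,0],"hand":0.3},{"xyz":[22,-16,-0.2],"delta_rot":[0,0,0],"hand":0.3},{"xyz":[36,-23,-0.2],"delta_rot":[0,0,0],"hand":0.3},{"xyz":[50,-25,-0.2],"delta_rot":[0,0,0],"hand":0.3},{"xyz":[64,-25,-0.2],"delta_rot":[0,0,0],"hand":0.3}]';python3 g.py .5945 .172 .0244 0
```

```text
time_s: 14.0
position: [0.5344, 0.1711, 0.0247]
tcp_rot: [[0.999, -0.004, -0.033], [-0.004, -1.0, -0.003], [-0.033, 0.004, -0.999]]
force: [-20.6, -0.2, 26.9]
opening: 0.406
grasp_force: 30.0
t 14.0 pos [0.5344 0.1711 0.0247] yaw -0.22 F [-20.6  -0.2  26.9] open 0.406 gf 29.99862856348045
xyz mm [60.1 -1.1 -1.7] rot [ 0.0035  0.0328 -0.0039]
```

```bash
python3 -m handwheel '[{"xyz":[3,0,-0.4],"delta_rot":[0,0,0],"hand":0.3},{"xyz":[10,0,-0.6],"delta_rot":[0,0,0],"hand":0.3},{"xyz":[20,0,-0.6],"delta_rot":[0,0,0],"hand":0.3},{"xyz":[30,0,-0.6],"delta_rot":[0,0,0],"hand":0.3},{"xyz":[40,0,-0.6],"delta_rot":[0,0,0],"hand":0.3}]';python3 g.py .5945 .172 .0244 0
```

```text
time_s: 14.62
position: [0.5863, 0.1716, 0.0245]
tcp_rot: [[1.0, -0.005, -0.009], [-0.005, -1.0, -0.001], [-0.009, 0.001, -1.0]]
force: [-7.5, 0.2, 7.9]
opening: 0.409
grasp_force: 30.0
t 14.625 pos [0.5863 0.1716 0.0245] yaw -0.28 F [-7.5  0.2  7.9] open 0.409 gf 29.998046214604983
xyz mm [ 8.2 -0.4  0.1] rot [ 0.0008  0.0086 -0.0048]
```

```bash
python3 -m handwheel '[{"xyz":[10,0,0],"delta_rot":[0,0,0],"hand":0.3},{"xyz":[20,0,0],"delta_rot":[0,0,0],"hand":0.3},{"xyz":[30,0,0],"delta_rot":[0,0,0],"hand":0.3},{"xyz":[40,0,0],"delta_rot":[0,0,0],"hand":0.3},{"xyz":[48,0,0],"delta_rot":[0,0,0],"hand":0.3}]';python3 g.py .6845 .172 .0244 0
```

```text
time_s: 15.25
position: [0.6353, 0.1714, 0.0245]
tcp_rot: [[1.0, -0.005, -0.007], [-0.005, -1.0, -0.001], [-0.007, 0.001, -1.0]]
force: [-7.5, -0.2, 7.8]
opening: 0.408
grasp_force: 30.0
t 15.25 pos [0.6353 0.1714 0.0245] yaw -0.28 F [-7.5 -0.2  7.8] open 0.408 gf 29.999167794012465
xyz mm [49.2 -0.8 -0.2] rot [ 0.0006  0.0068 -0.0049]
```

```bash
python3 -m handwheel '[{"xyz":[9,0,0],"delta_rot":[0,0,0],"hand":0.3},{"xyz":[18,0,0],"delta_rot":[0,0,0],"hand":0.3},{"xyz":[27,0,0],"delta_rot":[0,0,0],"hand":0.3},{"xyz":[34,0,0],"delta_rot":[0,0,0],"hand":0.3},{"xyz":[40,0,0],"delta_rot":[0,0,0],"hand":0.3}]';python3 -m handwheel '[{"xyz":[2,0,0],"delta_rot":[0,0,0],"hand":0.3},{"xyz":[4,0,0],"delta_rot":[0,0,0],"hand":0.3},{"xyz":[6,0,0],"delta_rot":[0,0,0],"hand":0.3},{"xyz":[8,0,0],"delta_rot":[0,0,0],"hand":0.3},{"xyz":[9,0,0],"delta_rot":[0,0,0],"hand":0.3}]';python3 g.py .6845 .172 .0244 0
```

```text
time_s: 15.88
position: [0.6754, 0.1712, 0.0246]
tcp_rot: [[1.0, -0.005, -0.007], [-0.005, -1.0, -0.001], [-0.007, 0.001, -1.0]]
force: [-7.1, 0.5, 7.6]
opening: 0.406
grasp_force: 30.0
time_s: 16.5
position: [0.6845, 0.1711, 0.0245]
tcp_rot: [[1.0, -0.005, -0.006], [-0.005, -1.0, -0.0], [-0.006, 0.001, -1.0]]
force: [-6.7, 0.4, 7.4]
opening: 0.403
grasp_force: 30.0
t 16.5 pos [0.6845 0.1711 0.0245] yaw -0.28 F [-6.7  0.4  7.4] open 0.403 gf 29.999064446019474
xyz mm [ 0.  -0.9  0.1] rot [ 0.0005  0.006  -0.005 ]
```

Friction force only; not in contact yet. Creep on.

```bash
python3 -m handwheel '[{"xyz":[1,0,0],"delta_rot":[0,0,0],"hand":0.3},{"xyz":[2,0,0],"delta_rot":[0,0,0],"hand":0.3},{"xyz":[3,0,0],"delta_rot":[0,0,0],"hand":0.3},{"xyz":[4,0,0],"delta_rot":[0,0,0],"hand":0.3},{"xyz":[4,0,0],"delta_rot":[0,0,0],"hand":0.3}]';python3 g.py .6845 .172 .0244 0
```

```text
time_s: 17.12
position: [0.6867, 0.1712, 0.0245]
tcp_rot: [[1.0, -0.005, -0.01], [-0.005, -1.0, -0.001], [-0.01, 0.001, -1.0]]
force: [-8.5, -0.1, 9.5]
opening: 0.41
grasp_force: 30.0
t 17.125 pos [0.6867 0.1712 0.0245] yaw -0.28 F [-8.5 -0.1  9.5] open 0.41 gf 29.99946480151266
xyz mm [-2.2 -0.8  0.1] rot [ 0.0008  0.01   -0.0048]
```

```bash
python3 -m handwheel '[{"xyz":[-1,0,0],"delta_rot":[0,0,0],"hand":0.3},{"xyz":[-1,0,0],"delta_rot":[0,0,0],"hand":0.1},{"xyz":[-1,0,0],"delta_rot":[0,0,0],"hand":-0.2},{"xyz":[-1,0,0],"delta_rot":[0,0,0],"hand":-0.4},{"xyz":[-1,0,0],"delta_rot":[0,0,0],"hand":-0.4}]'; python3 -m handwheel '[{"xyz":[-12,0,0],"delta_rot":[0,0,0],"hand":-0.4},{"xyz":[-28,0,0],"delta_rot":[0,0,0],"hand":-0.4},{"xyz":[-44,0,0],"delta_rot":[0,0,0],"hand":-0.4},{"xyz":[-44,0,0],"delta_rot":[0,0,0],"hand":0.3},{"xyz":[-44,0,0],"delta_rot":[0,0,0],"hand":1}]'; python3 -m handwheel '[{"xyz":[0,0,0],"delta_rot":[0,0,0],"hand":1},{"xyz":[0,0,0],"delta_rot":[0,0,0],"hand":1},{"xyz":[3,0,0],"delta_rot":[0,0,0],"hand":1},{"xyz":[6,0,0],"delta_rot":[0,0,0],"hand":1},{"xyz":[8,0,0],"delta_rot":[0,0,0],"hand":1}]'
```

```text
time_s: 17.75
position: [0.69, 0.1711, 0.0243]
tcp_rot: [[1.0, -0.005, 0.0], [-0.005, -1.0, -0.0], [0.0, 0.0, -1.0]]
force: [0.0, -0.3, -0.4]
opening: 0.669
grasp_force: 0.0
time_s: 18.38
position: [0.6463, 0.1715, 0.0248]
tcp_rot: [[1.0, -0.005, 0.001], [-0.005, -1.0, 0.0], [0.001, -0.0, -1.0]]
force: [0.5, -0.3, 0.1]
opening: 0.553
grasp_force: 0.0
time_s: 19.0
position: [0.6541, 0.1714, 0.0246]
tcp_rot: [[1.0, -0.005, 0.0], [-0.005, -1.0, 0.0], [0.0, -0.0, -1.0]]
force: [-0.1, -0.4, 1.0]
opening: 0.029
grasp_force: 0.0
```

```bash
python3 -m handwheel '[{"xyz":[1,0,0],"delta_rot":[0,0,0],"hand":1},{"xyz":[2,0,0],"delta_rot":[0,0,0],"hand":1},{"xyz":[3,0,0],"delta_rot":[0,0,0],"hand":1},{"xyz":[4,0,0],"delta_rot":[0,0,0],"hand":1},{"xyz":[5,0,0],"delta_rot":[0,0,0],"hand":1}]'; python3 -m handwheel '[{"xyz":[0.6,0,0],"delta_rot":[0,0,0],"hand":1},{"xyz":[1.2,0,0],"delta_rot":[0,0,0],"hand":1},{"xyz":[1.8,0,0],"delta_rot":[0,0,0],"hand":1},{"xyz":[2.4,0,0],"delta_rot":[0,0,0],"hand":1},{"xyz":[3,0,0],"delta_rot":[0,0,0],"hand":1}]'
```

```text
time_s: 19.62
position: [0.6554, 0.1714, 0.0244]
tcp_rot: [[1.0, -0.005, -0.007], [-0.005, -1.0, -0.001], [-0.007, 0.001, -1.0]]
force: [-9.0, -0.2, 7.1]
opening: 0.006
grasp_force: 4.3
time_s: 20.25
position: [0.6554, 0.1713, 0.0244]
tcp_rot: [[1.0, -0.005, -0.014], [-0.005, -1.0, -0.001], [-0.014, 0.001, -1.0]]
force: [-13.9, -0.9, 10.9]
opening: 0.008
grasp_force: 6.6
```

```bash
python3 -m handwheel '[{"xyz":[-10,0,0],"delta_rot":[0,0,0],"hand":1},{"xyz":[-28,0,-20],"delta_rot":[0,0,0],"hand":0.4},{"xyz":[-55,10,-60],"delta_rot":[0,0,0],"hand":-0.2},{"xyz":[-85,40,-85],"delta_rot":[0,0,0],"hand":-0.4},{"xyz":[-115,85,-85],"delta_rot":[0,0,0],"hand":-0.4}]'; python3 g.py .460 -.1147 .1 0
```

```text
time_s: 20.88
position: [0.5487, 0.0868, 0.1121]
tcp_rot: [[1.0, -0.003, 0.01], [-0.003, -1.0, -0.0], [0.01, 0.0, -1.0]]
force: [-0.4, -1.6, -0.4]
opening: 0.373
grasp_force: 0.0
t 20.875 pos [0.5487 0.0868 0.1121] yaw -0.15 F [-0.4 -1.6 -0.4] open 0.373 gf 0.0
xyz mm [-88.3 201.8  11.3] rot [ 0.0005 -0.0097 -0.0026]
```

```bash
python3 - <<'E'
from rig import vision
import cv2
im=vision.capture("top")[:,:,::-1][115:240,195:335]
cv2.imwrite("pics/top5.png",cv2.resize(im,None,fx=4,fy=4,interpolation=cv2.INTER_CUBIC))
E
```

```text
(no output)
```

View pics/top5.png

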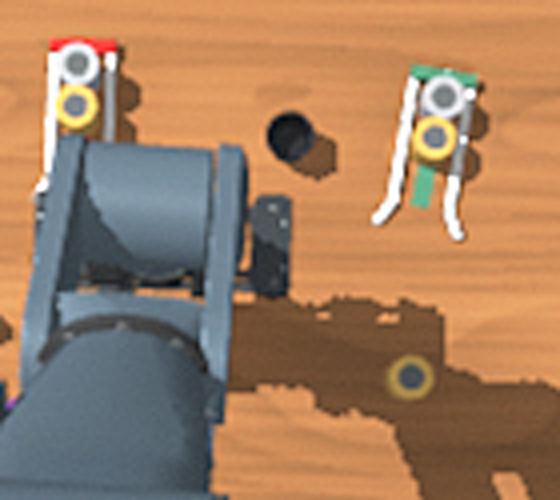

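Both first bushes touch their masters (red row (77,105), green row (435,138)); third is untouched at (411,377).

```bash
python3 -m handwheel '[{"xyz":[-20,45,0],"delta_rot":[0,0,0],"hand":-0.4},{"xyz":[-40,95,0],"delta_rot":[0,0,0],"hand":-0.4},{"xyz":[-62,145,0],"delta_rot":[0,0,0],"hand":-0.4},{"xyz":[-88,196,0],"delta_rot":[0,0,0],"hand":-0.4},{"xyz":[-92,202,8],"delta_rot":[0,0,0],"hand":-0.4}]'; python3 g.py .460 -.1147 .024 0
```

```text
time_s: 21.55
position: [0.4537, -0.1182, 0.1019]
tcp_rot: [[1.0, -0.011, 0.004], [-0.011, -1.0, -0.002], [0.004, 0.002, -1.0]]
force: [1.0, -0.1, 0.7]
opening: 0.698
grasp_force: 0.0
t 21.55 pos [ 0.4537 -0.1182  0.1019] yaw -0.61 F [ 1.  -0.1  0.7] open 0.698 gf 0.0
xyz mm [ 6.  -3.7 77.9] rot [ 0.0022 -0.0036 -0.0107]
```

```bash
python3 -m handwheel '[{"xyz":[3,0,10],"delta_rot":[0,0,0],"hand":-0.4},{"xyz":[3,0,40],"delta_rot":[0,0,0],"hand":-0.4},{"xyz":[3,0,70],"delta_rot":[0,0,0],"hand":-0.4},{"xyz":[3,0,78],"delta_rot":[0,0,0],"hand":-0.4},{"xyz":[3,0,78],"delta_rot":[0,0,0],"hand":-0.4}]'; python3 g.py .460 -.1147 .024 0
```

```text
time_s: 22.18
position: [0.4566, -0.1136, 0.023]
tcp_rot: [[1.0, -0.003, -0.001], [-0.003, -1.0, 0.0], [-0.001, -0.0, -1.0]]
force: [-0.2, -0.1, 0.8]
opening: 0.7
grasp_force: 0.0
t 22.175 pos [ 0.4566 -0.1136  0.023 ] yaw -0.2 F [-0.2 -0.1  0.8] open 0.7 gf 0.0
xyz mm [ 3.4  1.1 -1. ] rot [-0.0005  0.0007 -0.0035]
```

```bash
python3 -m handwheel '[{"xyz":[3,1,0],"delta_rot":[0,0,0],"hand":-0.4},{"xyz":[3,1,0],"delta_rot":[0,0,0],"hand":0},{"xyz":[3,1,0],"delta_rot":[0,0,0],"hand":0.3},{"xyz":[3,1,-0.2],"delta_rot":[0,0,0],"hand":0.3},{"xyz":[3,1,-0.2],"delta_rot":[0,0,0],"hand":0.3}]'; python3 g.py .57 .172 .024 0
```

```text
time_s: 22.8
position: [0.4592, -0.1158, 0.0241]
tcp_rot: [[1.0, -0.005, 0.0], [-0.005, -1.0, -0.0], [0.0, 0.0, -1.0]]
force: [-0.1, -0.3, 3.3]
opening: 0.407
grasp_force: 30.0
t 22.8 pos [ 0.4592 -0.1158  0.0241] yaw -0.3 F [-0.1 -0.3  3.3] open 0.407 gf 29.99796537333168
xyz mm [ 109.2 -288.4    0. ] rot [ 0.0004 -0.0004 -0.0053]
```

```bash
python3 -m handwheel '[{"xyz":[8,-16,0],"delta_rot":[0,0,0],"hand":0.3},{"xyz":[16,-34,0],"delta_rot":[0,0,0],"hand":0.3},{"xyz":[24,-52,0],"delta_rot":[0,0,0],"hand":0.3},{"xyz":[32,-70,0],"delta_rot":[0,0,0],"hand":0.3},{"xyz":[40,-88,0],"delta_rot":[0,0,0],"hand":0.3}]'; python3 g.py .56 .172 .024 0
```

```text
time_s: 23.42
position: [0.4996, -0.0281, 0.0241]
tcp_rot: [[1.0, -0.005, -0.0], [-0.005, -1.0, -0.001], [-0.0, 0.001, -1.0]]
force: [-2.5, -4.1, 4.7]
opening: 0.405
grasp_force: 30.0
t 23.425 pos [ 0.4996 -0.0281  0.0241] yaw -0.26 F [-2.5 -4.1  4.7] open 0.405 gf 29.99819141579792
xyz mm [ 5.940e+01 -2.004e+02 -1.000e-01] rot [ 0.001   0.0004 -0.0046]
```

Clean slide.

```bash
python3 -m handwheel '[{"xyz":[10,-20,0],"delta_rot":[0,0,0],"hand":0.3},{"xyz":[20,-40,0],"delta_rot":[0,0,0],"hand":0.3},{"xyz":[28,-60,0],"delta_rot":[0,0,0],"hand":0.3},{"xyz":[34,-80,0],"delta_rot":[0,0,0],"hand":0.3},{"xyz":[40,-100,0],"delta_rot":[0,0,0],"hand":0.3}]'; python3 g.py .56 .172 .024 0
```

```text
time_s: 24.05
position: [0.54, 0.0715, 0.0241]
tcp_rot: [[1.0, -0.004, -0.001], [-0.004, -1.0, -0.001], [-0.001, 0.001, -1.0]]
force: [-1.1, -3.7, 3.7]
opening: 0.406
grasp_force: 30.0
t 24.05 pos [0.54   0.0715 0.0241] yaw -0.25 F [-1.1 -3.7  3.7] open 0.406 gf 29.998570361640304
xyz mm [ 1.960e+01 -1.006e+02 -1.000e-01] rot [ 0.0015  0.0008 -0.0044]
```

```bash
python3 -m handwheel '[{"xyz":[4,-20,0],"delta_rot":[0,0,0],"hand":0.3},{"xyz":[8,-42,0],"delta_rot":[0,0,0],"hand":0.3},{"xyz":[12,-64,0],"delta_rot":[0,0,0],"hand":0.3},{"xyz":[16,-84,0],"delta_rot":[0,0,0],"hand":0.3},{"xyz":[20,-101,0],"delta_rot":[0,0,0],"hand":0.3}]'; python3 g.py .649 .172 .024 0
```

```text
time_s: 24.68
position: [0.5604, 0.1726, 0.0241]
tcp_rot: [[1.0, -0.004, -0.001], [-0.004, -1.0, -0.002], [-0.001, 0.002, -1.0]]
force: [-1.5, -5.1, 4.9]
opening: 0.409
grasp_force: 30.0
t 24.675 pos [0.5604 0.1726 0.0241] yaw -0.25 F [-1.5 -5.1  4.9] open 0.409 gf 30.000584749504924
xyz mm [88.6  0.2 -0. ] rot [ 0.0016  0.0012 -0.0043]
```

```bash
python3 -m handwheel '[{"xyz":[8,1,-0.1],"delta_rot":[0,0,0],"hand":0.3},{"xyz":[17,1,-0.1],"delta_rot":[0,0,0],"hand":0.3},{"xyz":[26,1,-0.1],"delta_rot":[0,0,0],"hand":0.3},{"xyz":[35,1,-0.1],"delta_rot":[0,0,0],"hand":0.3},{"xyz":[44,1,-0.1],"delta_rot":[0,0,0],"hand":0.3}]'; python3 g.py .647 .172 .024 0
```

```text
time_s: 25.3
position: [0.5957, 0.1724, 0.0243]
tcp_rot: [[1.0, -0.005, -0.02], [-0.005, -1.0, -0.0], [-0.02, 0.0, -1.0]]
force: [-14.3, 0.7, 17.9]
opening: 0.41
grasp_force: 30.0
t 25.3 pos [0.5957 0.1724 0.0243] yaw -0.29 F [-14.3   0.7  17.9] open 0.41 gf 29.997186505934224
xyz mm [51.3  0.2 -0.7] rot [ 0.0003  0.0195 -0.005 ]
```

```bash
python3 -m handwheel '[{"xyz":[2,0,-0.3],"delta_rot":[0,0,0],"hand":0.3},{"xyz":[8,0,-0.4],"delta_rot":[0,0,0],"hand":0.3},{"xyz":[16,0,-0.4],"delta_rot":[0,0,0],"hand":0.3},{"xyz":[24,0,-0.4],"delta_rot":[0,0,0],"hand":0.3},{"xyz":[30,0,-0.4],"delta_rot":[0,0,0],"hand":0.3}]'; python3 g.py .647 .172 .024 0
```

```text
time_s: 25.92
position: [0.6295, 0.1723, 0.0243]
tcp_rot: [[1.0, -0.005, -0.012], [-0.005, -1.0, 0.0], [-0.012, -0.0, -1.0]]
force: [-10.7, 0.4, 11.9]
opening: 0.405
grasp_force: 30.0
t 25.925 pos [0.6295 0.1723 0.0243] yaw -0.31 F [-10.7   0.4  11.9] open 0.405 gf 30.00113113434054
xyz mm [17.5  0.2  0. ] rot [-0.0003  0.012  -0.0054]
```

```bash
python3 -m handwheel '[{"xyz":[2,0,-0.2],"delta_rot":[0,0,0],"hand":0.3},{"xyz":[4,0,-0.2],"delta_rot":[0,0,0],"hand":0.3},{"xyz":[6,0,-0.2],"delta_rot":[0,0,0],"hand":0.3},{"xyz":[8,0,-0.2],"delta_rot":[0,0,0],"hand":0.3},{"xyz":[10,0,-0.2],"delta_rot":[0,0,0],"hand":0.3}]'; python3 -m handwheel '[{"xyz":[1,0,0],"delta_rot":[0,0,0],"hand":0.3},{"xyz":[2,0,0],"delta_rot":[0,0,0],"hand":0.3},{"xyz":[3,0,0],"delta_rot":[0,0,0],"hand":0.3},{"xyz":[4,0,0],"delta_rot":[0,0,0],"hand":0.3},{"xyz":[5,0,0],"delta_rot":[0,0,0],"hand":0.3}]'
```

```text
time_s: 26.55
position: [0.6395, 0.1722, 0.0243]
tcp_rot: [[1.0, -0.005, -0.011], [-0.005, -1.0, 0.0], [-0.011, -0.0, -1.0]]
force: [-8.5, 0.5, 8.6]
opening: 0.405
grasp_force: 30.0
time_s: 27.18
position: [0.6446, 0.1722, 0.0242]
tcp_rot: [[1.0, -0.005, -0.011], [-0.005, -1.0, 0.0], [-0.011, -0.0, -1.0]]
force: [-7.3, -0.1, 8.1]
opening: 0.41
grasp_force: 30.0
```

```bash
python3 -m handwheel '[{"xyz":[1,0,0],"delta_rot":[0,0,0],"hand":0.3},{"xyz":[2,0,0],"delta_rot":[0,0,0],"hand":0.3},{"xyz":[3,0,0],"delta_rot":[0,0,0],"hand":0.3},{"xyz":[4,0,0],"delta_rot":[0,0,0],"hand":0.3},{"xyz":[4,0,0],"delta_rot":[0,0,0],"hand":0.3}]'
```

```text
time_s: 27.8
position: [0.647, 0.1722, 0.0242]
tcp_rot: [[1.0, -0.005, -0.015], [-0.005, -1.0, 0.0], [-0.015, -0.0, -1.0]]
force: [-10.4, -0.0, 10.9]
opening: 0.4
grasp_force: 30.0
```

```bash
python3 -m handwheel '[{"xyz":[-1,0,0],"delta_rot":[0,0,0],"hand":0.3},{"xyz":[-1,0,0],"delta_rot":[0,0,0],"hand":0.1},{"xyz":[-1,0,0],"delta_rot":[0,0,0],"hand":-0.2},{"xyz":[-1,0,0],"delta_rot":[0,0,0],"hand":-0.4},{"xyz":[-1,0,0],"delta_rot":[0,0,0],"hand":-0.4}]'; python3 -m handwheel '[{"xyz":[-12,0,0],"delta_rot":[0,0,0],"hand":-0.4},{"xyz":[-28,0,0],"delta_rot":[0,0,0],"hand":-0.4},{"xyz":[-44,0,0],"delta_rot":[0,0,0],"hand":-0.4},{"xyz":[-44,0,0],"delta_rot":[0,0,0],"hand":0.3},{"xyz":[-44,0,0],"delta_rot":[0,0,0],"hand":1}]'; python3 -m handwheel '[{"xyz":[0,0,0],"delta_rot":[0,0,0],"hand":1},{"xyz":[0,0,0],"delta_rot":[0,0,0],"hand":1},{"xyz":[3,0,0],"delta_rot":[0,0,0],"hand":1},{"xyz":[6,0,0],"delta_rot":[0,0,0],"hand":1},{"xyz":[8,0,0],"delta_rot":[0,0,0],"hand":1}]'; python3 -m handwheel '[{"xyz":[1,0,0],"delta_rot":[0,0,0],"hand":1},{"xyz":[2,0,0],"delta_rot":[0,0,0],"hand":1},{"xyz":[3,0,0],"delta_rot":[0,0,0],"hand":1},{"xyz":[4,0,0],"delta_rot":[0,0,0],"hand":1},{"xyz":[4,0,0],"delta_rot":[0,0,0],"hand":1}]'
```

```text
time_s: 28.42
position: [0.653, 0.1714, 0.0243]
tcp_rot: [[1.0, -0.005, 0.0], [-0.005, -1.0, 0.0], [0.0, -0.0, -1.0]]
force: [0.3, 0.4, 0.1]
opening: 0.668
grasp_force: 0.0
time_s: 29.05
position: [0.6093, 0.1716, 0.0247]
tcp_rot: [[1.0, -0.005, 0.001], [-0.005, -1.0, 0.0], [0.001, -0.0, -1.0]]
force: [-0.4, -0.4, 0.0]
opening: 0.552
grasp_force: 0.0
time_s: 29.68
position: [0.6171, 0.1715, 0.0244]
tcp_rot: [[1.0, -0.005, 0.0], [-0.005, -1.0, 0.0], [0.0, -0.0, -1.0]]
force: [1.1, 0.2, -0.5]
opening: 0.031
grasp_force: 0.0
time_s: 30.3
position: [0.6193, 0.1717, 0.0243]
tcp_rot: [[1.0, -0.005, -0.003], [-0.005, -1.0, -0.0], [-0.003, 0.0, -1.0]]
force: [-4.0, 1.5, 2.2]
opening: 0.004
grasp_force: 2.3
```

```bash
python3 -m handwheel '[{"xyz":[0.5,0,0],"delta_rot":[0,0,0],"hand":1},{"xyz":[1,0,0],"delta_rot":[0,0,0],"hand":1},{"xyz":[1.5,0,0],"delta_rot":[0,0,0],"hand":1},{"xyz":[2,0,0],"delta_rot":[0,0,0],"hand":1},{"xyz":[2.5,0,0],"delta_rot":[0,0,0],"hand":1}]'; python3 -m handwheel '[{"xyz":[-5,0,0],"delta_rot":[0,0,0],"hand":1},{"xyz":[-25,0,-15],"delta_rot":[0,0,0],"hand":1},{"xyz":[-60,10,-60],"delta_rot":[0,0,0],"hand":1},{"xyz":[-90,50,-100],"delta_rot":[0,0,0],"hand":1},{"xyz":[-120,100,-120],"delta_rot":[0,0,0],"hand":1}]';python3 -m handwheel '[{"xyz":[-10,55,0],"delta_rot":[0,0,0],"hand":1},{"xyz":[-20,110,0],"delta_rot":[0,0,0],"hand":1},{"xyz":[-30,165,0],"delta_rot":[0,0,0],"hand":1},{"xyz":[-40,220,0],"delta_rot":[0,0,0],"hand":1},{"xyz":[-50,270,0],"delta_rot":[0,0,0],"hand":1}]'
python3 - <<'E'
from rig import vision
import cv2,numpy as np
a=vision.capture("top")[:,:,::-1][115:240,195:335]
b=vision.capture("side")[:,:,::-1][130:255,150:310]
f=lambda i:cv2.resize(i,None,fx=2.6,fy=4.4,interpolation=cv2.INTER_CUBIC)
cv2.imwrite("pics/fin.png",cv2.resize(np.hstack([a,b]),None,fx=2.6,fy=2.6,interpolation=cv2.INTER_CUBIC))
E
```

```text
time_s: 30.92
position: [0.6194, 0.1717, 0.0242]
tcp_rot: [[1.0, -0.005, -0.008], [-0.005, -1.0, -0.0], [-0.008, 0.0, -1.0]]
force: [-9.2, -0.3, 6.9]
opening: 0.004
grasp_force: 4.6
time_s: 31.55
position: [0.5055, 0.0719, 0.1466]
tcp_rot: [[1.0, -0.003, 0.009], [-0.003, -1.0, -0.001], [0.009, 0.001, -1.0]]
force: [0.3, -0.8, 0.3]
opening: 0.006
grasp_force: 0.0
time_s: 32.17
position: [0.4529, -0.2008, 0.1448]
tcp_rot: [[1.0, -0.006, 0.005], [-0.006, -1.0, -0.004], [0.005, 0.004, -1.0]]
force: [0.6, -0.0, 0.5]
opening: 0.008
grasp_force: 0.0
```

View pics/fin.png

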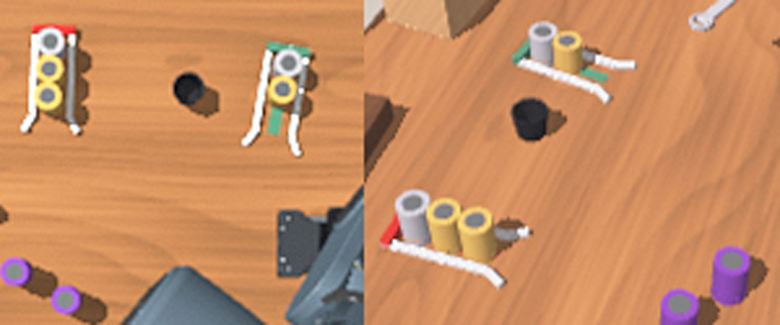

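Both rows are closed up: two tall bushes behind the red master ((50,68),(48,96)) and one short behind the green ((283,90)). All are upright, and the tops run level with the masters in the side view.

```bash
python3 -c "
from rig import workorder
print(workorder.hand_in())"
```

```text
the job is handed in; nothing more can be done
None
```

The job is handed in at about 32 s: two tall bushes are in the red row and the short one is in the green row, all upright and pushed up against their masters. While sliding the short bush into the green row, the wrist force briefly read its whole weight, so for part of that slide it may have been a fraction of a millimetre off the bench.

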